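# Swing the mixer spout over the pot and set the lever to cold

### The arm

A 7-joint arm with a two-finger parallel gripper is mounted at the origin on the work surface. World frame = base frame: x ahead of the robot, y to its left, z up, the work surface at z = 0. Lengths are in m, angles in rad, forces in N, time in s.
With the tool pointing down it reaches from about 0.425 to 0.875 m from the base axis. Payload 4.7 kg.
Tool frame: the origin (TCP) lies midway between the tips of the shut fingers; the grasp point (between the pads) lies ctrl.grasp_offset behind it (ctrl.grasp_offset is the distance from the TCP to the grasp point, in m); z points along the fingers, y is the line along which they close (so a half turn about z gives the same grasp; the last joint's range is limited). The gripper opens to 87 mm and grips with 3 to 60 N. Pads are 19 mm wide; open, the fingers measure 117 mm over their backs; the gripper's body (75 mm by 190 mm) begins 51 mm behind the grasp point.
Start: joints at [1.212, 0.321, -0.07, 1.45, 0.023, 1.371, -0.057], TCP at [0.237, -0.605, 0.223] pointing down, gripper open.
Joint ranges: [-2.86, 2.86], [-0.3, 2.09], [-1.38, 1.24], [0.06, 2.45], [-1.56, 4.7], [0.09, 2.05], [-2.69, 2.69]. Speed limits (rad/s): [2.57, 2.57, 3.14, 3.14, 3.14, 3.14, 3.14].

### API

Orientations are given as a rotation vector (axis times angle).
In Python, from bench import ctrl gives the robot as it stands. The module is installed in compiled form; this text tells all that it offers.
- The arm moves only by the tool jog_arm, never from a script. Its argument "moves" is one flat list of numbers, 7 for each row, row after row: the shift along the tool's x, y, z in units of 30 cm (1.0 is 30 cm), then the turn, a rotation vector about the tool's x, y, z in units of 60 degrees (1.0 is 60 degrees), then the gripper's target within -1 to 1 (fully open at 1, half-way at 0, shut at -1). In form: [x, y, z, wx, wy, wz, fingers, x, y, z, wx, wy, wz, fingers, ...]. A call has exactly 8 rows; each row is the pose to reach, as a shift and turn from the pose commanded when the call began, along the tool's axes at that moment; what a row does not reach only later rows make up. A row lasts 1/8 s, in which the tool goes at most 62.5 mm and 10.7 degrees, less where a joint would pass 70% of its speed; a pose out of reach is approached as far as the arm can. A call with a number of a shift or a turn outside -1 to 1 is refused whole. A call with a gripper value outside its range is refused whole. The fingers move at their own pace and stop on an object; "newtons" is the grip in N (left out, the last holds). Time passes only in rows, so rows that repeat a pose let the fingers close, or fill a call up. It gives the time, the measured TCP pose, the force, the opening and the grip force at its end, in the units of the state.
- ctrl.get_state(): the state, without advancing time (a new reading comes with each control period).
- ctrl.get_image(name): name is "scene" or "top" or "wrist"; returns a dict with "pixels" (480x640x3 uint8, red, green, blue), "fx", "fy", "cx", "cy" (pixels), "dist" ([k1, k2, p1, p2, k3] as OpenCV has them; the pictures are not rectified), "xyz" and "rotation" of the camera in the world; the wrist camera has in their place "tool_from_camera" (4x4, takes a point from camera to tool coordinates, whose origin is the TCP and whose axes are the flange's). Camera axes: x right, y up, looking along -z (the intrinsics and any distortion apply to the point x, -y, -z); pixel columns grow to the right and rows downward; lengths in m; the calibration is good to about 2 mm. A picture is of the moment at which its call begins: read the wrist's pose just before it. There is no depth.
- ctrl.close_job(): hands the job in; it is judged then, once.
The state is a dict: "time": time; "joint_positions": joint angles; "qd": joint speeds; "joint_torque": joint torques, N m; "position": TCP position; "tool_rot": TCP orientation; "ft_force": force on the tool from outside, world axes, zero at the start; "torque": the same for the moment, N m; "grip_width": opening from 0.0 (shut) to 1.0 (fully open); "grip_force": force on a finger pad.
Only numpy, scipy, OpenCV 4.12 (cv2) and the standard library are available. Lean on these libraries where they do the work, as an engineer would, in place of code of your own. Each camera call takes 0.05 s, during which the arm holds its last target. There are 200 camera calls.

### The job

Get the tap ready to fill the pot in the sink with cold water: push the spout round with a finger until its outlet is over the middle of the pot, and push the lever on top of the tap sideways as far as it goes to cold, which is to the right seen from the robot. Do not lift the lever, the water must stay off, and leave the pot and the other things where they stand.

Things in the scene. Friction and masses are not known exactly. Their poses are not given: they have to be found in the camera images.
- sink: Fixed, level double-bowl stainless sink; origin at the tap hole, on the work surface; the rim is 3 mm high. Two bowls between robot and tap, left (+y) and right (-y), each 340 mm (x) by 336 mm (y) and 150 mm deep, with a 32 mm bridge between; their far edge is 55 mm nearer the robot than the origin. Ribbed drainer on the left.
- tap_foot (a point): Foot of the single-lever mixer tap on its vertical axis, 3 mm above the work surface, in the middle of the rim beyond the bowls. The tap's column is about 50 mm thick and 164 mm high. Spout and lever both turn about this axis.
- spout (a joint): Swivel angle of the spout, rad: 0 when it points to the robot (-x), growing as the outlet swings to the robot's right (-y); range -1.4 to 1.4. It stays where it is left; turning it takes about 0.35 N m (1.5 N at the end).
- spout_outlet (a point): Centre of the spout's mouth, 230 mm from the tap's axis, 155 mm above the work surface: underside of an upright nozzle 27 mm thick, 30 mm high. The spout is a 22 mm tube climbing straight from the column (heights of its middle: 139 mm at 120 mm from the axis, 186 mm at 200 mm) to the nozzle; highest point 202 mm above the work surface.
- lever_turn (a joint): Turn of the lever about the tap's axis, rad: 0 when it points to the robot (-x), growing as its tip swings to the robot's right (-y); stops at -0.9 (hot, left) and 0.9 (cold, right). It stays where it is left; turning it takes about 0.12 N m (1.2 N near the tip).
- lever_lift (a joint): How far the lever blade is tipped up about the top of the tap, rad: 0 is down (water off, where it starts and must stay), up to 0.45 (full flow). It moves by about 0.25 N m (2 N at the tip) of upward force.
- lever_tip (a point): Outer end of the lever, 118 mm from the tap's axis and 192 mm above the work surface when down. The lever is a flat metal blade 18 mm wide and 9 mm thick that climbs from the cap (158 mm high, 15 mm from the axis) to this tip; it is above the spout, clear of it by at least 30 mm at 100 mm from the axis.
- pot: Enamelled cooking pot, straight sided, 180 mm in diameter and 120 mm high, with two loop handles near the rim (232 mm across them), standing in the left or the right bowl. Origin at the centre of its underside, z up. About 0.8 kg, loose, must stay where it is.
- pot_rim (a point): Centre of the pot's mouth, at the height of its rim, 120 mm above its underside (about 30 mm below the work surface). It lies 0.21 to 0.25 m from the tap's axis, so the outlet passes within 22 mm of being above it.
- mixing_bowl: Enamelled mixing bowl of the same colour, flared, no handles, 180 mm across the rim, 75 mm high, standing in the other bowl of the sink. Origin at the centre of its underside. Loose, not part of the job.
- soap_bottle: Washing-up bottle, 56 mm in diameter, 150 mm high, standing on the rim to the right of the tap. Origin at the centre of its underside. Loose, not part of the job.
- mug: White mug, 80 mm in diameter, 90 mm high, with a handle, standing on the rim to the left of the tap. Origin at the centre of its underside. Loose, not part of the job.

How it is judged:
At the end, for the whole second after the job is handed in: The spout's outlet is at rest within 40 mm (horizontally) of the centre of the pot's mouth; the lever stands at the cold stop (turned beyond 0.82 of 0.9 rad) and is down (lifted less than 0.08 rad); the pot is upright, and pot, mixing bowl, soap bottle and mug are within 20 mm of where they stood (horizontal distance between spout_outlet and pot_rim below 0.04 m and value of joint lever_turn above 0.82 rad and value of joint lever_lift below 0.08 rad and velocity of joint spout between -0.05 and 0.05 rad/s and distance of each of pot, mixing_bowl, soap_bottle, mug from where it was at the start of the episode below 0.02 m and angle between pot's own z axis and vertical below 0.1 rad); the robot touches nothing.
It fails at once if the lever is lifted (water on): more than 0.12 rad (value of joint lever_lift above 0.12 rad).
It fails at once if the pot is lifted or moved more than 20 mm (distance of pot from where it was at the start of the episode above 0.02 m).
It fails at once if the mixing bowl, soap bottle or mug is moved more than 20 mm (distance of any of mixing_bowl, soap_bottle, mug from where it was at the start of the episode above 0.02 m).
It also fails if it takes over 64 s, if anything falls off the work surface, if the arm or the gripper's body presses on something with over 40 N, if the wrist force passes 120 N, or if a joint passes its speed limit or range.

## Working session

There is one attempt and no reset: what is moved stays moved. The work goes in short steps, Python scripts to look and compute and a tool call to move; the robot and the scene stay as the last step left them, time stands still between calls to the robot, and variables do not carry over. Pictures are saved under pics/ and viewed, at most 10 in all, crops included, and the job is handed in when it is done.

Besides the shell and the picture viewer there is one more tool, called after "Call:" by a JSON object that holds its "op" and its "data", one argument or row to a line. jog_arm: Moves the arm, as the interface text tells. Its arguments: {"type":"object","properties":{"moves":{"type":"array"},"newtons":{"type":"number"}},"required":["moves"]}

```bash
mkdir -p pics; cat > h.py <<'E'
import numpy as np,cv2,pickle
from bench import ctrl
from scipy.spatial.transform import Rotation as R
def snap(n,f):
    i=ctrl.get_image(n); cv2.imwrite('pics/'+f+'.png',i['pixels'][:,:,::-1]); pickle.dump(i,open('pics/'+f+'.pkl','wb')); return i
def ray(f,u,v):
    i=pickle.load(open('pics/'+f+'.pkl','rb'))
    K=np.array([[i['fx'],0,i['cx']],[0,i['fy'],i['cy']],[0,0,1.]])
    p=cv2.undistortPoints(np.array([[[u,v]]],float),K,np.array(i['dist'],float))[0,0]
    Rm=np.array(i['rotation'],float)
    if Rm.shape!=(3,3): Rm=R.from_rotvec(Rm).as_matrix()
    return np.array(i['xyz']),Rm@np.array([p[0],-p[1],-1])
def atz(f,u,v,z):
    o,d=ray(f,u,v); return o+d*(z-o[2])/d[2]
def tri(a,b):
    A=[];B=[]
    for r in(a,b):
        o,d=ray(*r);d=d/np.linalg.norm(d);P=np.eye(3)-np.outer(d,d);A.append(P);B.append(P@o)
    return np.linalg.lstsq(np.vstack(A),np.hstack(B),rcond=None)[0]
E
python3 - <<'E'
from h import *
for n in('scene','top'):
    i=snap(n,n+'0');print(n,i['xyz'],i['rotation'],i['fx'],i['dist'])
s=ctrl.get_state();print(s['time'],s['position'],s['tool_rot'],s['ft_force'],s['grip_width'],ctrl.grasp_offset)
E
```

```text
scene [1.23515884 0.15305196 0.67758371] [0.55004976 0.7346036  1.70917567] 486.8616761486103 [-0.10487187  0.          0.          0.          0.        ]
top [ 0.52450012 -0.01636934  0.85930623] [ 0.12131997 -0.10907414 -1.54790163] 458.51689939534674 [-0.04285356  0.          0.          0.          0.        ]
0.1 [ 0.23651354 -0.60492493  0.2215841 ] [-3.08555630e+00 -5.81908956e-01  7.00360556e-04] [-0.2407859   0.15959061  1.27274603] 0.9966652159840718 0.0187
```

View pics/scene0.png

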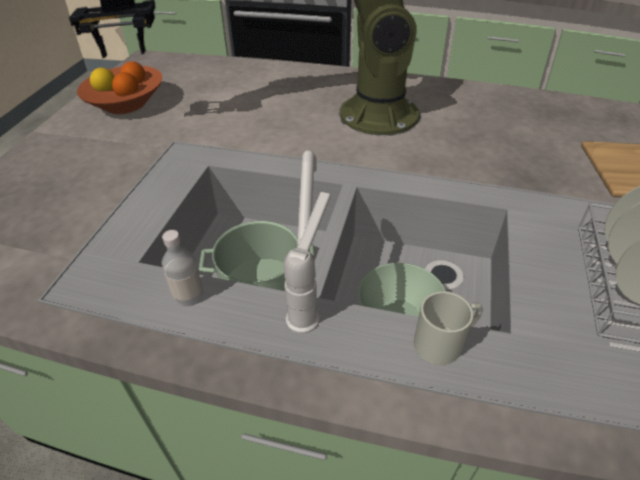

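View pics/top0.png

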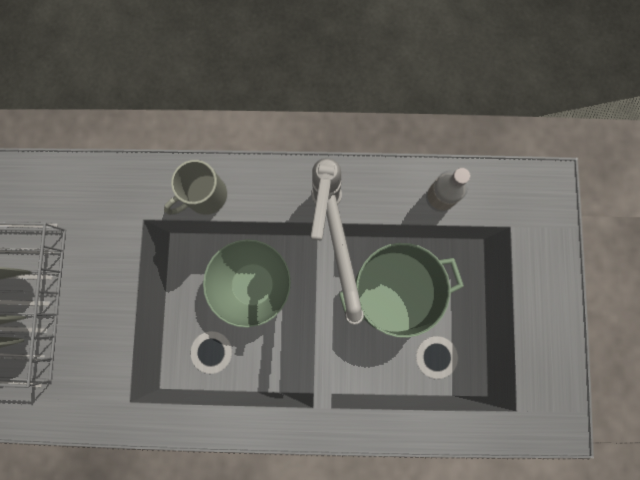

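The scene view shows the tap at about (300,290). In the top view the pot with handles is in the right bowl, its rim around (403,290). The spout nozzle is at about (354,315), the lever tip at (317,236) and the bottle cap at (461,176). I'll enlarge a crop of the top view.

```bash
python3 - <<'E'
from h import *
a=cv2.imread('pics/top0.png')[140:350,290:490]; cv2.imwrite('pics/c1.png',cv2.resize(np.clip(a*1.3,0,255).astype('uint8'),None,fx=2.8,fy=2.8,interpolation=cv2.INTER_CUBIC))
b=cv2.imread('pics/scene0.png')[140:350,150:350]; cv2.imwrite('pics/c2.png',cv2.resize(b,None,fx=2.8,fy=2.8,interpolation=cv2.INTER_CUBIC))
E
```

```text
(no output)
```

View pics/c1.png

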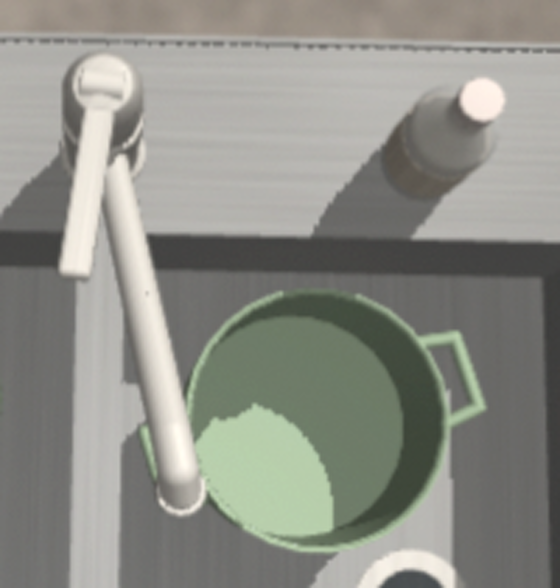

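View pics/c2.png

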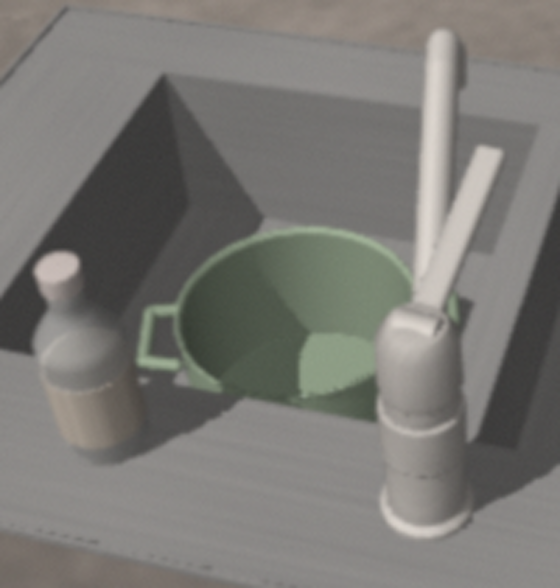

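The crops give pot rim centre (318,420), nozzle mouth (182,492), lever tip (75,272) and bottle cap (481,100) in c1. In c2, the lever tip is at (490,152), the tap foot ring centre at about (427,505) and the cap at (58,265).

```bash
python3 - <<'E'
from h import *
t=lambda u,v:('top0',290+u/2.8,140+v/2.8)
s=lambda u,v:('scene0',150+u/2.8,140+v/2.8)
p=lambda n,x:print(n,np.round(x,4))
p('lever tip',tri(t(75,272),s(490,152))); p('cap',tri(t(481,100),s(58,265)))
foot=atz(*s(427,505),.003);p('foot',foot)
p('pot top',atz(*t(318,420),-.03)); p('pot scene',tri(t(318,420),s(300,318)))
o=atz(*t(182,492),.155);p('outlet',o);p('spout top tri',tri(t(180,455),s(443,40)))
lt=atz(*t(75,272),.192);p('lt',lt);p('captop',atz(*t(103,85),.164))
# sink edge direction: far edge of bowls
p('far edge R bowl',[atz('top0',*q,.003) for q in((333,225),(510,227))])
pot=atz(*t(318,420),-.03)
for q in(o,lt,pot):
    d=(q-foot)[:2];print(np.hypot(*d),np.arctan2(-d[1],-d[0]))
E
```

```text
lever tip [0.6313 0.0012 0.1924]
cap [ 0.7416 -0.2277  0.1528]
foot [ 0.7462 -0.0096  0.003 ]
pot top [ 0.5671 -0.1645 -0.03  ]
pot scene [ 0.567  -0.1642 -0.0438]
outlet [ 0.5179 -0.0597  0.155 ]
spout top tri [ 0.5365 -0.0537  0.1998]
lt [6.316e-01 1.000e-04 1.920e-01]
captop [ 0.7427 -0.0125  0.164 ]
far edge R bowl [[ 0.6859 -0.0255  0.003 ]
 [ 0.6887 -0.3631  0.003 ]]
0.23369032587458866 0.2160494382340663
0.11494026432714088 -0.08462447188193016
0.23671670607389417 0.7129181159437683
```

Call:
{"op": "jog_arm", "data": {
  "moves": [0.1, -0.08, -0.1, 0, 0, 0, -1, 0.25, -0.19, -0.2, 0, 0, 0, -1, 0.4, -0.3, -0.2, 0, 0, 0, -1, 0.55, -0.41, -0.2, 0, 0, 0, -1, 0.7, -0.52, -0.2, 0, 0, 0, -1, 0.85, -0.64, -0.2, 0, 0, 0, -1, 0.95, -0.71, -0.2, 0, 0, 0, -1, 1.0, -0.75, -0.2, 0, 0, 0, -1],
  "newtons": 20
}}

```text
time: 1.1
position: [0.4351, -0.2844, 0.2824]
tool_rot: [-3.086, -0.587, 0.0]
ft_force: [-0.4, -0.6, 0.9]
grip_width: 0.173
grip_force: 0.0
```

Call:
{"op": "jog_arm", "data": {
  "moves": [0.1, -0.08, 0, 0, 0, 0, -1, 0.25, -0.19, 0, 0, 0, 0, -1, 0.4, -0.3, 0, 0, 0, 0, -1, 0.55, -0.41, 0, 0, 0, 0, -1, 0.7, -0.52, 0, 0, 0, 0, -1, 0.85, -0.64, 0, 0, 0, 0, -1, 0.95, -0.71, 0, 0, 0, 0, -1, 1.0, -0.75, 0, 0, 0, 0, -1]
}}

```text
time: 2.1
position: [0.6321, 0.033, 0.2816]
tool_rot: [-3.086, -0.583, 0.002]
ft_force: [-0.2, -0.0, 0.5]
grip_width: 0.004
grip_force: 0.0
```

Call:
{"op": "jog_arm", "data": {
  "moves": [0.03, -0.02, 0, 0, 0, 0, -1, 0.05, -0.03, 0.05, 0, 0, 0, -1, 0.05, -0.03, 0.12, 0, 0, 0, -1, 0.05, -0.03, 0.2, 0, 0, 0, -1, 0.05, -0.03, 0.28, 0, 0, 0, -1, 0.05, -0.03, 0.34, 0, 0, 0, -1, 0.05, -0.03, 0.38, 0, 0, 0, -1, 0.05, -0.03, 0.38, 0, 0, 0, -1]
}}

```text
time: 3.1
position: [0.6418, 0.0456, 0.1676]
tool_rot: [3.087, 0.582, -0.002]
ft_force: [-0.3, -0.0, -0.3]
grip_width: 0.006
grip_force: 0.0
```

```bash
python3 - <<'E'
from h import *
snap('scene','s1');s=ctrl.get_state();print(s['position'],s['ft_force'])
b=cv2.imread('pics/s1.png')[60:360,150:500]; cv2.imwrite('pics/c3.png',cv2.resize(b,None,fx=2,fy=2))
E
```

```text
[0.64237449 0.04590657 0.16860814] [ 0.94163547 -0.47629981  0.68634308]
```

View pics/c3.png

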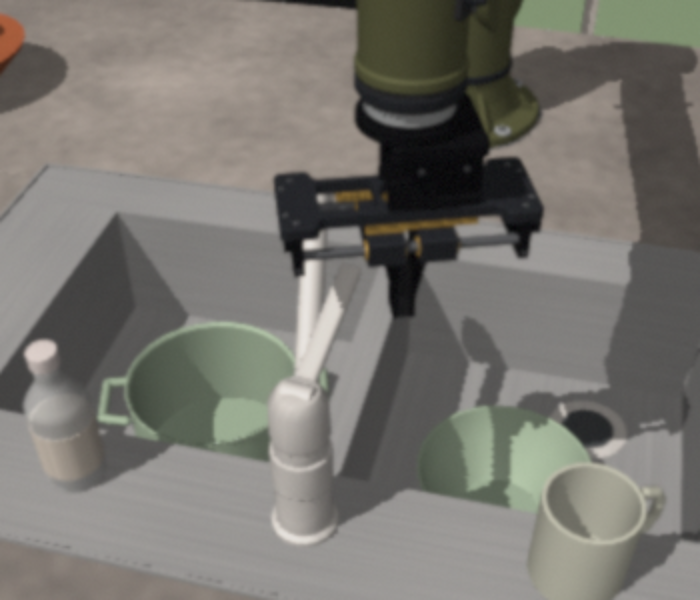

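The shut fingertip is on the lever's left side, at about (402,312), with the lever tip at (335,295). It clears the spout, so I'll push the lever along its arc.

Call:
{"op": "jog_arm", "data": {
  "moves": [-0.01, 0.04, 0, 0, 0, 0, -1, -0.01, 0.08, 0, 0, 0, 0, -1, -0.03, 0.11, 0, 0, 0, 0, -1, -0.055, 0.145, 0, 0, 0, 0, -1, -0.07, 0.185, 0, 0, 0, 0, -1, -0.085, 0.225, 0, 0, 0, 0, -1, -0.09, 0.27, 0, 0, 0, 0, -1, -0.093, 0.31, 0, 0, 0, 0, -1]
}}

```text
time: 4.15
position: [0.6503, -0.0515, 0.1684]
tool_rot: [-3.087, -0.582, 0.001]
ft_force: [0.6, 2.3, 0.3]
grip_width: 0.002
grip_force: 0.8
```

```bash
python3 - <<'E'
from h import *
snap('scene','s2');s=ctrl.get_state();print(s['position'],s['ft_force'])
b=cv2.imread('pics/s2.png')[60:360,150:500]; cv2.imwrite('pics/c4.png',cv2.resize(b,None,fx=2,fy=2))
E
```

```text
[ 0.65069376 -0.05385183  0.16821832] [-0.05866245 -0.09542747  1.58579205]
```

View pics/c4.png

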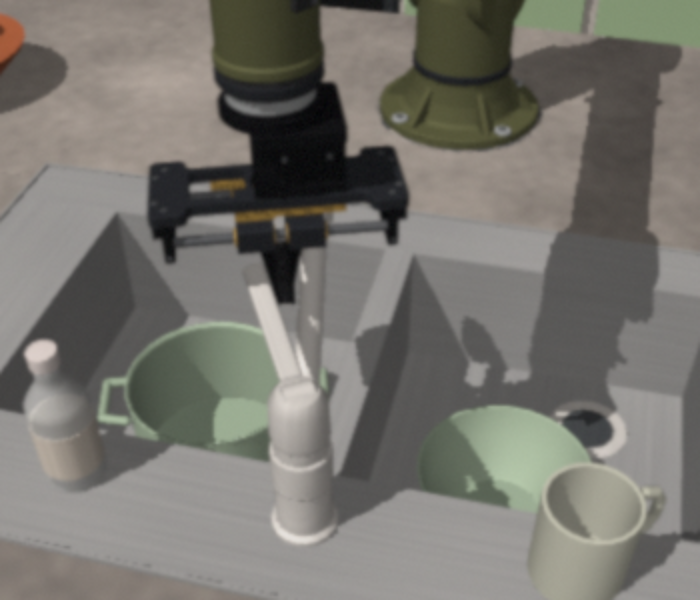

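The lever has swung to about 0.6 rad, with its tip at (255,275) in the crop. It is still down, and the finger is behind it. I'll go on to the stop.

Call:
{"op": "jog_arm", "data": {
  "moves": [0.003, 0.02, 0, 0, 0, 0, -1, 0.007, 0.042, 0, 0, 0, 0, -1, 0.01, 0.06, 0, 0, 0, 0, -1, 0.014, 0.077, 0, 0, 0, 0, -1, 0.018, 0.085, 0, 0, 0, 0, -1, 0.023, 0.095, 0, 0, 0, 0, -1, 0.029, 0.105, 0, 0, 0, 0, -1, 0.029, 0.105, 0, 0, 0, 0, -1]
}}

```text
time: 5.2
position: [0.6675, -0.0749, 0.1682]
tool_rot: [-3.084, -0.584, 0.008]
ft_force: [-8.5, 3.8, 3.4]
grip_width: 0.002
grip_force: 4.2
```

About 9 N builds up perpendicular to the blade, so the lever is at its stop. I'll back off, rise, and go to the left side of the spout.

Call:
{"op": "jog_arm", "data": {
  "moves": [-0.03, -0.07, 0, 0, 0, 0, -1, -0.06, -0.13, 0, 0, 0, 0, -1, -0.06, -0.13, -0.12, 0, 0, 0, -1, -0.06, -0.13, -0.25, 0, 0, 0, -1, -0.06, -0.13, -0.35, 0, 0, 0, -1, -0.16, -0.22, -0.35, 0, 0, 0, -1, -0.26, -0.31, -0.35, 0, 0, 0, -1, -0.315, -0.355, -0.35, 0, 0, 0, -1]
}}

```text
time: 6.2
position: [0.5421, -0.0116, 0.2743]
tool_rot: [3.085, 0.583, 0.002]
ft_force: [1.4, -0.0, -0.2]
grip_width: 0.006
grip_force: 0.0
```

```bash
python3 - <<'E'
from h import *
snap('top','t2');s=ctrl.get_state();print(s['position'],s['ft_force'])
b=cv2.imread('pics/t2.png')[140:380,190:490]; cv2.imwrite('pics/c5.png',cv2.resize(b,None,fx=2.4,fy=2.4))
E
```

```text
[ 0.54039974 -0.01080583  0.2746004 ] [-2.50089888  1.1681378  -0.82919522]
```

View pics/c5.png

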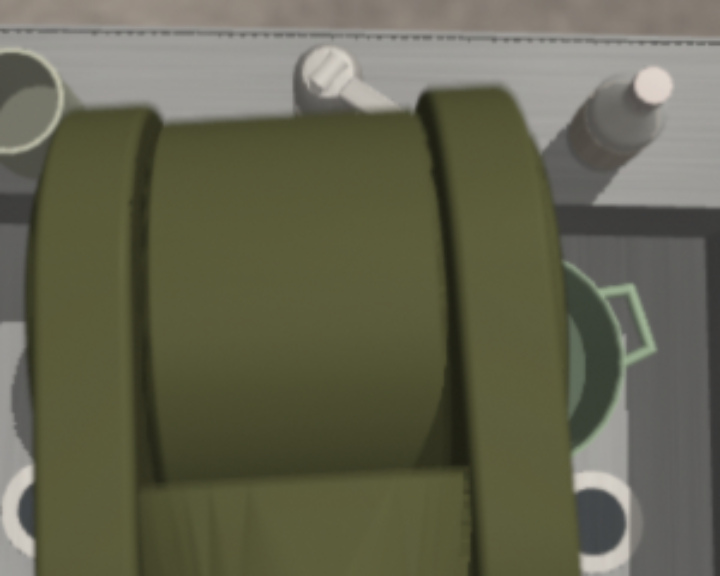

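The lever now points far right, at about 0.9 rad. The arm hides the spout in this view. The bottle, mug and pot look unmoved. Next I'll descend and push the spout.

Call:
{"op": "jog_arm", "data": {
  "moves": [0, 0, 0.06, 0, 0, 0, -1, 0, 0, 0.14, 0, 0, 0, -1, 0, 0, 0.22, 0, 0, 0, -1, 0, 0, 0.3, 0, 0, 0, -1, 0, 0, 0.35, 0, 0, 0, -1, 0, 0, 0.37, 0, 0, 0, -1, 0, 0, 0.37, 0, 0, 0, -1, 0, 0, 0.37, 0, 0, 0, -1]
}}

```text
time: 7.25
position: [0.5437, -0.0121, 0.1634]
tool_rot: [3.087, 0.582, 0.002]
ft_force: [0.1, 0.0, -0.1]
grip_width: 0.005
grip_force: 0.0
```

Call:
{"op": "jog_arm", "data": {
  "moves": [-0.005, 0.04, 0, 0, 0, 0, -1, -0.015, 0.08, 0, 0, 0, 0, -1, -0.028, 0.137, 0, 0, 0, 0, -1, -0.033, 0.19, 0, 0, 0, 0, -1, -0.037, 0.237, 0, 0, 0, 0, -1, -0.036, 0.28, 0, 0, 0, 0, -1, -0.034, 0.31, 0, 0, 0, 0, -1, -0.034, 0.31, 0, 0, 0, 0, -1]
}}

```text
time: 8.25
position: [0.5672, -0.1037, 0.1622]
tool_rot: [3.087, 0.58, -0.002]
ft_force: [-0.4, 0.2, -0.6]
grip_width: 0.003
grip_force: 0.0
```

```bash
python3 - <<'E'
from h import *
snap('scene','s3');s=ctrl.get_state();print(s['position'],s['ft_force'])
b=cv2.imread('pics/s3.png')[60:360,150:500]; cv2.imwrite('pics/c6.png',cv2.resize(b,None,fx=2,fy=2))
E
```

```text
[ 0.56703404 -0.10328617  0.16220678] [ 0.03293217 -0.27237301 -0.89141189]
```

View pics/c6.png

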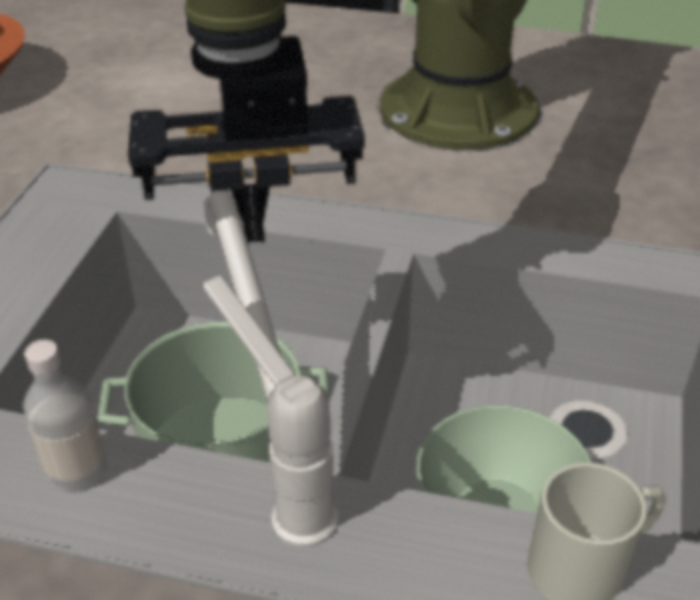

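The spout has swung; its end top is at crop (218,207), i.e. pixel (259,163). The lever tip is at crop (213,285), pixel (256.5,202). I'll convert these to angles.

```bash
python3 - <<'E'
from h import *
ax=np.array([.745,-.0105])
for n,q in(('sp',atz('s3',259,161,.2)),('spT0',atz('scene0',150+443/2.8,140+40/2.8,.2)),('lev',atz('s3',256.5,202,.194))):
    d=q[:2]-ax;print(n,q,np.hypot(*d),np.arctan2(-d[1],-d[0]))
E
```

```text
sp [ 0.57612955 -0.12945197  0.2       ] 0.20655943806694702 0.6136714119479203
spT0 [ 0.53637081 -0.05159401  0.2       ] 0.21263785753269746 0.19448188641724895
lev [ 0.67765328 -0.09806596  0.194     ] 0.11046890191532674 0.9151846978587795
```

The lever is at its cold stop and the spout at about 0.62 rad. It needs roughly 0.09 rad more, then I'll retreat.

Call:
{"op": "jog_arm", "data": {
  "moves": [0.005, 0.02, 0, 0, 0, 0, -1, 0.01, 0.038, 0, 0, 0, 0, -1, 0.016, 0.055, 0, 0, 0, 0, -1, 0.016, 0.055, 0, 0, 0, 0, -1, 0.016, 0.055, 0, 0, 0, 0, -1, 0.005, 0.01, 0, 0, 0, 0, -1, -0.02, -0.06, 0, 0, 0, 0, -1, -0.04, -0.11, 0, 0, 0, 0, -1]
}}

```text
time: 9.3
position: [0.5434, -0.0743, 0.1627]
tool_rot: [3.087, 0.585, 0.0]
ft_force: [0.7, -0.1, -0.0]
grip_width: 0.0
grip_force: 0.0
```

Call:
{"op": "jog_arm", "data": {
  "moves": [0, 0, -0.08, 0, 0, 0, -1, 0, 0, -0.2, 0, 0, 0, -1, 0, 0, -0.32, 0, 0, 0, -1, 0, 0, -0.4, 0, 0, 0, -1, -0.1, -0.15, -0.4, 0, 0, 0, -1, -0.2, -0.3, -0.4, 0, 0, 0, -1, -0.2, -0.45, -0.4, 0, 0, 0, -1, -0.2, -0.6, -0.4, 0, 0, 0, -1]
}}

```text
time: 10.3
position: [0.4215, 0.0712, 0.2826]
tool_rot: [3.086, 0.581, 0.002]
ft_force: [0.9, 0.1, -0.3]
grip_width: 0.01
grip_force: 0.0
```

Call:
{"op": "jog_arm", "data": {
  "moves": [0, -0.1, 0, 0, 0, 0, -1, 0, -0.25, 0, 0, 0, 0, -1, 0, -0.4, 0, 0, 0, 0, -1, 0, -0.55, 0, 0, 0, 0, -1, 0, -0.7, 0, 0, 0, 0, -1, 0, -0.8, 0, 0, 0, 0, -1, 0, -0.8, 0, 0, 0, 0, -1, 0, -0.8, 0, 0, 0, 0, -1]
}}

```text
time: 11.3
position: [0.3354, 0.2924, 0.2823]
tool_rot: [3.086, 0.581, 0.0]
ft_force: [0.8, -0.7, 0.0]
grip_width: 0.006
grip_force: 0.0
```

```bash
python3 - <<'E'
from h import *
snap('top','t4');s=ctrl.get_state();print(s['time'],s['position'],s['ft_force'])
b=cv2.imread('pics/t4.png')[140:350,160:490]; cv2.imwrite('pics/c7.png',cv2.resize(b,None,fx=2.4,fy=2.4))
E
```

```text
11.35 [0.3356474  0.29214635 0.28230219] [-0.03633758 -0.93731335 -0.0793468 ]
```

View pics/c7.png

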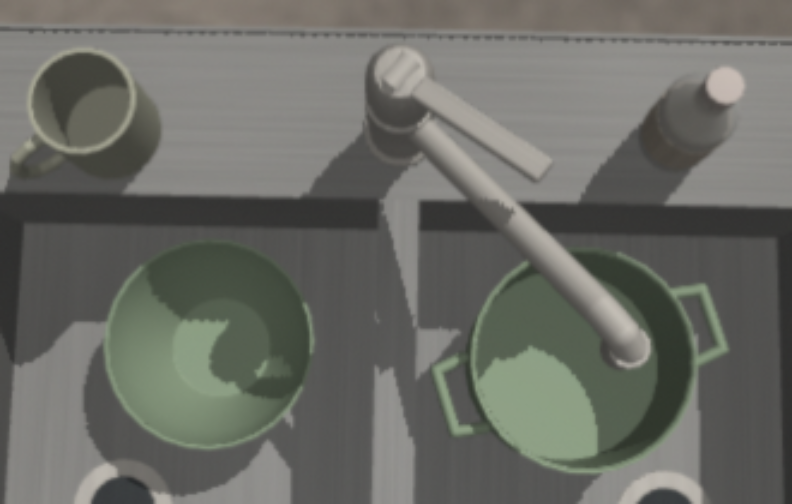

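The nozzle mouth is at crop (628,350), the pot rim centre at (583,360) and the lever tip at (543,170).

```bash
python3 - <<'E'
from h import *
t=lambda u,v:('t4',160+u/2.4,140+v/2.4)
o=atz(*t(628,350),.155);p=atz(*t(583,360),-.03);l=atz(*t(543,170),.192);ax=np.array([.745,-.0105])
print(o,p,np.hypot(*(o-p)[:2]))
for q in(o,p,l):
    d=q[:2]-ax;print(np.hypot(*d),np.arctan2(-d[1],-d[0]))
E
```

```text
[ 0.56510671 -0.16146624  0.155     ] [ 0.56706649 -0.16319599 -0.03      ] 0.002613955574836755
0.2348454812395476 0.6981899100020291
0.2344704641912634 0.7092141606018207
0.1165219075714533 0.907308045950799
```

The outlet is within a few mm of the pot's centre, the lever is at the stop and down, and the arm is clear.

```bash
python3 -c "
from bench import ctrl
print(ctrl.close_job())"
```

```text
the job is handed in; nothing more can be done
None
```

I handed the job in at about 11 s on the robot's clock: the spout outlet measures about 3 mm from over the pot's centre, the lever is at the cold stop and looks fully down, nothing else appears to have moved, and the arm is clear. No verdict was returned.

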